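Set the lamp tester's voltage dial to the red line and start it

TASK

On the lamp tester, push against the side of the dial's pointer with a fingertip to turn it round until its white index line points at the red line on the scale, then press the green start button right down and let it come back up. Only push: do not pinch the pointer, do not press the green button before the dial is set, leave the red stop button alone, and do not disturb the shade, bulb, lampholder and screwdriver around the tester.

Things in the scene. Friction and masses are not known exactly. Their poses are not given: they have to be found in the camera images.
- lamp_tester: Bench lamp tester: a green sheet-steel case fixed to the bench, 220 (x, front to back) x 300 (y) mm, with a dark flat top panel 120 mm above the bench. Origin: centre of its underside, on the bench; x points to its back, y to its left, z up. Down the panel's right side, at y -105 mm: the green button (x -68 mm), red button (x +4), a white outlet 50 mm square, 4 mm high (x +72).
- dial_axis (a point): Centre of the round, light scale plate (160 mm diameter, 2 mm thick), on the dial's axis, at the plate's surface, 122 mm above the bench; in the tester's frame at x 0, y +50 mm. The dial is a black bar knob over a skirt disc of radius 26 mm whose top is 8 mm above the plate.
- dial (a joint): Dial angle in rad, 0 (low end stop) to 5.236 (high end stop), growing clockwise seen from above; 4.632 is on the red line. At 0 the pointer's nose points 150 degrees counterclockwise, seen from above, from the tester's x axis. Starts well below the red line; turns stiffly (friction 0.12 N m, about 3 N at 42 mm from the axis) and stays where it is left.
- pointer_tip (a point): Point in line with the pointer's white index line, 58 mm from the axis, 20 mm above the plate. The pointer is the knob's black upright bar: 80 mm long, from 26.5 mm behind the axis to its nose 53.5 mm in front, 18 mm wide at the tail, 10 mm at the nose, standing 6 to 34 mm above the plate. The white line, 2 mm wide, runs along its top from the axis to the nose.
- dial_left: The half of the pointer bar on its counterclockwise side (seen from above), a fixed part of the dial. Pushing its flank, in front of the axis, turns the dial clockwise, up the scale. Origin on the dial's axis at the scale plate's surface; x runs from the axis to the nose, z up.
- dial_right: The half of the pointer bar on its clockwise side; pushing its flank, in front of the axis, turns the dial counterclockwise, down the scale. Origin and axes as dial_left.
- red_line (a point): A point on the red line of the scale, 58 mm from the dial's axis, on the plate. The red line is 5 mm wide and runs outward from 57 to 78 mm from the axis. The other scale lines are black, 11.5 degrees apart.
- green_button_top (a point): Centre of the top of the green start button: a round cap of 30 mm diameter in a steel collar of 46 mm diameter, 12 mm high; the cap's top is 22 mm above the panel, 142 mm above the bench.
- green_button (a joint): Travel of the green button in m, 0 up to 0.006 fully down; a spring brings it back. It starts to move at about 2 N and is fully down at 6 N.
- red_button_top (a point): Centre of the top of the red stop button, same size, 72 mm behind the green one. Not to be pressed.
- red_button (a joint): Travel of the red button in m, 0 up to 0.006 fully down.
- shade: Loose red enamel lamp shade standing rim down, 236 mm diameter, 147 mm high, left of the tester. Origin: centre of its rim on the bench. Leave alone.
- bulb: Loose white ceramic holder, 68 mm diameter, with an amber glass globe bulb of 80 mm diameter upright in it, 150 mm high in all, right of the tester. Origin: centre of its underside. Leave alone.
- lampholder: Loose brass lampholder, 38 mm diameter, 52 mm high, standing upright right of the tester near its front. Origin: centre of its underside. Leave alone.
- screwdriver: Loose screwdriver with a yellow handle, 180 mm long, lying between tester and shade. Leave alone.

How it is judged (in metres and radians):
On the way, in this order (a step that is already met when the one before it is completed fails the run):
1. the dial's index line is turned to the red line (within 5 mm at the pointer's tip), with the green button up (horizontal distance between pointer_tip and red_line below 0.005 m and value of joint green_button below 0.001 m), for 0.3 s.
2. the green button is pressed down (at least 4.5 of its 6 mm) with the dial on the red line (horizontal distance between pointer_tip and red_line below 0.005 m and value of joint green_button above 0.0045 m), for 0.1 s.
At the end, for the whole second after the job is handed in: The pointer's tip is within 5 mm of the red line (about 5 degrees, less than half a scale division) and at rest, and both buttons are up (less than 1 mm of travel), after the green one was pressed at least 4.5 mm down with the dial on the red line (all of step 1 and value of joint red_button below 0.001 m and velocity of joint dial between -0.02 and 0.02 rad/s); the robot touches nothing.
It fails at once if the green button is pressed (over 2 mm) while the dial is off the red line (value of joint green_button above 0.002 m and not (horizontal distance between pointer_tip and red_line below 0.005 m)).
It fails at once if the red stop button is pressed (over 2 mm) (value of joint red_button above 0.002 m).
It fails at once if the pointer bar is pinched: fingers press on both of its halves at once (over 1 N each) (contact force between the fingers and dial_left above 1 N and contact force between the fingers and dial_right above 1 N).
It fails at once if the shade, bulb, lampholder or screwdriver is disturbed (moved over 20 mm) (distance of any of shade, bulb, lampholder, screwdriver from where it was at the start of the episode above 0.02 m).
It also fails if it takes over 61 s, if anything falls off the work surface, if the arm or the gripper's body presses on something with over 40 N, if the wrist force passes 120 N, or if a joint passes its speed limit or range.

ROBOT

A 6-joint arm with a two-finger parallel gripper is mounted at the origin on the work surface. World frame = base frame: x ahead of the robot, y to its left, z up, the work surface at z = 0. Lengths are in m, angles in degrees, forces in N, time in s.
With the tool pointing down it reaches from about 0.325 to 0.85 m from the base axis. Payload 15.5 kg.
Tool frame: the origin (TCP) lies midway between the tips of the shut fingers; the grasp point (between the pads) lies 19 mm behind it; z points along the fingers, y is the line along which they close (so a half turn about z gives the same grasp; the last joint's range is limited). The gripper opens to 91 mm and grips with 3 to 60 N. Pads are 32 mm wide; open, the fingers measure 118 mm over their backs; the gripper's body (76 mm by 178 mm) begins 60 mm behind the grasp point.
Start: joints at [-73.654, 28.281, 77.091, -0, 74.628, -5.472], TCP at [0.232, -0.58, 0.214] pointing down, gripper open.
Joint ranges: [-166.48, 166.48], [-47.26, 123.95], [12.59, 153.08], [-70.14, 250.14], [6.76, 159.57], [-176.63, 176.63]. Speed limits (degrees/s): [108.29, 108.29, 147.25, 172.46, 172.46, 172.46].

INTERFACE

Orientations are given as a 3x3 rotation matrix whose columns are the frame's x, y, z axes.
In Python, from bench import ctrl gives the robot as it stands. The module is installed in compiled form; this text tells all that it offers. Calls block until the motion is done:
- ctrl.goto(position, orientation): joint-space move of the TCP to a pose.
- ctrl.move_l(position, vel=0.15, ori=None, contact_N=None): straight line of the TCP; ori=None keeps the orientation; vel is the mean speed in m/s. With contact_N (N) it stops when the force on the tool has changed by that much, and returns True; else False.
- ctrl.movej(angles): joint-space move.
- ctrl.command_gripper(opening): opening from 0.0 (shut) to 1.0 (fully open); the grip force is fixed at half the most; returns when the fingers have stopped.
- ctrl.sleep(seconds).
- ctrl.ik(position, orientation): joint angles nearest the present ones, or None.
- ctrl.read_camera(name): name is "side" or "top"; returns the picture (420x560x3 uint8, blue, green, red); there is no depth.
- ctrl.camera_params(name): a dict with "fx", "fy", "cx", "cy" (pixels), "pose" (4x4, takes a point from camera to world coordinates). Camera axes: x right, y up, looking along -z (the intrinsics and any distortion apply to the point x, -y, -z); pixel columns grow to the right and rows downward; lengths in m; the calibration is good to about 2 mm. A picture is of the moment at which its call begins. camera_params takes no time and is no camera call.
A pose or a line that the arm cannot do raises ctrl.MotionError and nothing moves.
- ctrl.sign_off(): hands the job in; it is judged then, once.
Readings, each from a call of its own:
- ctrl.current_t(): time.
- ctrl.current_q(): joint angles.
- ctrl.current_dq(): joint speeds.
- ctrl.current_effort(): joint torques, N m.
- ctrl.current_tool_pos(): TCP position.
- ctrl.current_eef_rot(): TCP orientation.
- ctrl.current_contact_force(): force on the tool from outside, world axes, zero at the start.
- ctrl.current_wrist_torque(): the same for the moment, N m.
- ctrl.current_grip_width(): opening from 0.0 (shut) to 1.0 (fully open).
- ctrl.current_grasp_force(): force on a finger pad.
Only numpy, scipy, OpenCV 4.12 (cv2) and the standard library are available. Lean on these libraries where they do the work, as an engineer would, in place of code of your own. Each camera call takes 0.05 s, during which the arm holds its last target. There are 200 camera calls.

## Working session

There is one attempt and no reset: what is moved stays moved. The work goes in short steps, each a Python script; the robot and the scene stay as the last script left them, time stands still between calls to the robot, and variables do not carry over. Pictures are saved under pics/ and viewed, at most 10 in all, crops included, and the job is handed in when it is done.

```bash
mkdir -p pics; python3 - <<'E'
from bench import ctrl
import cv2,numpy as np
for n in("top","side"):
    cv2.imwrite(f"pics/{n}0.png",ctrl.read_camera(n)); p=ctrl.camera_params(n); print(n,{k:(np.round(v,4).tolist()) for k,v in p.items()})
E
```

```text
top {'fx': 446.9396, 'fy': 446.9396, 'cx': 276.4501, 'cy': 204.5408, 'pose': [[0.0236, 0.9801, -0.1971, 0.3594], [-0.9997, 0.0251, 0.0051, 0.0898], [0.01, 0.197, 0.9804, 1.0797], [0.0, 0.0, 0.0, 1.0]]}
side {'fx': 487.5022, 'fy': 487.5022, 'cx': 279.3153, 'cy': 209.5547, 'pose': [[-0.9998, -0.0177, -0.0087, 0.5372], [0.0042, -0.6225, 0.7826, 1.0206], [-0.0193, 0.7824, 0.6224, 0.8712], [0.0, 0.0, 0.0, 1.0]]}
```

View pics/top0.png

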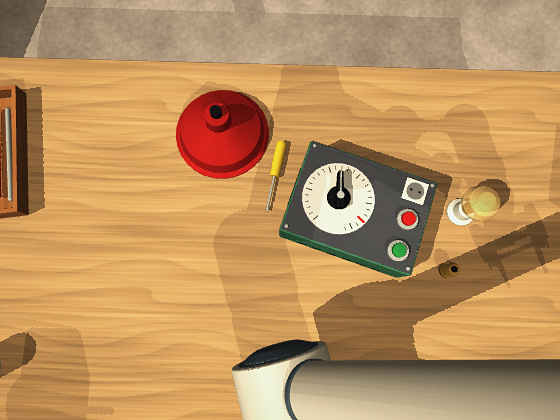

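View pics/side0.png

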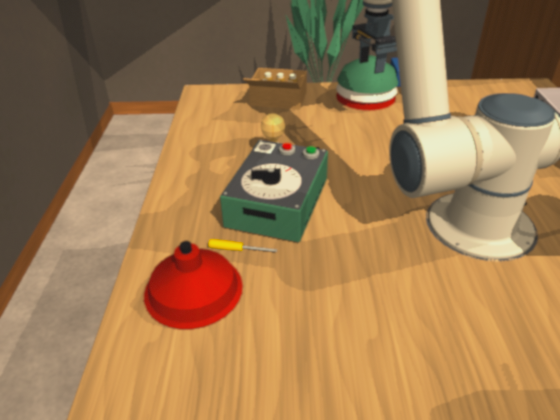

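The top view shows the scale centre near (339,199), the pointer nose up near (342,170), the red line at (361,219), the green button at (399,250) and the red button at (408,218). The side view confirms the layout, and the arm is clear of the tester. Next I'll measure these positions.

```bash
cat > h.py <<'E'
from bench import ctrl
import cv2,numpy as np
P=ctrl.camera_params("top")
def ray(uv,z):
    T=P["pose"];d=T[:3,:3]@np.array([(uv[0]-P["cx"])/P["fx"],-(uv[1]-P["cy"])/P["fy"],-1])
    return (T[:3,3]+d*(z-T[2,3])/d[2])[:2]
def blobs(m):
    n,l,s,c=cv2.connectedComponentsWithStats(m.astype(np.uint8)); return [(s[i,4],c[i],l==i) for i in range(1,n)]
def near(m,uv,r,amin=4):
    b=[x for x in blobs(m) if x[0]>=amin and np.hypot(*(x[1]-uv))<r]
    return max(b,key=lambda x:x[0])
ang=lambda v:np.degrees(np.arctan2(v[1],v[0]))
u=lambda a:np.array([np.cos(np.radians(a)),np.sin(np.radians(a))])
def fixed(im):
    B,G,R=[im[...,i].astype(int) for i in range(3)]
    red=(R>130)&(G<90)&(B<90); grn=(G>R+50)&(G>B+30)&(G>100)
    g=ray(near(grn,(399,250),15)[1],.142); r=ray(near(red,(408,218),15)[1],.142)
    plate=near((B>150)&(G>150)&(R>150),(339,199),15,500)[2]
    cnt=max(cv2.findContours(plate.astype(np.uint8),cv2.RETR_EXTERNAL,cv2.CHAIN_APPROX_NONE)[0],key=len)
    w=np.array([ray(p[0],.122) for p in cv2.convexHull(cnt)],np.float32)
    c,rad=cv2.minEnclosingCircle(w)
    rl=ray(near(red,(361,219),8,3)[1],.122)
    return g,r,np.array(c),rad,rl
def pointer(im,c):
    """angle of dark bar above skirt radius, at z of bar top"""
    s=cv2.resize(im,None,fx=4,fy=4,interpolation=cv2.INTER_CUBIC).max(2)
    return s
E
python3 - <<'E'
from h import *
im=ctrl.read_camera("top")
g,r,c,rad,rl=fixed(im)
x=ang(r-g);ax=u(x);ay=u(x+90)
print("green",g,"red",r,np.linalg.norm(r-g),"x ang",x)
print("plate",c,rad,"pred from buttons",(g+68*ax/1000+.155*ay))
print("redline",rl,np.linalg.norm(rl-c),"ang",ang(rl-c),"pred",x-115.4)
# green bbox for scale
cr=cv2.resize(im[140:290,280:450],None,fx=4.5,fy=4,interpolation=cv2.INTER_CUBIC);cr=cv2.resize(im[155:245,290:390],None,fx=6,fy=6,interpolation=cv2.INTER_CUBIC);cv2.imwrite("pics/crop.png",cr)
E
```

```text
green [ 0.45728987 -0.17505595] red [ 0.5255154  -0.19712285] 0.07170545337347727 x ang -17.92331255429005
plate [ 0.57089484 -0.04996623] 0.0800686776638031 pred from buttons [ 0.56969006 -0.04850479]
redline [ 0.52454744 -0.09876697] 0.0673022544376439 ang -133.52298250247767 pred -133.32331255429006
```

View pics/crop.png

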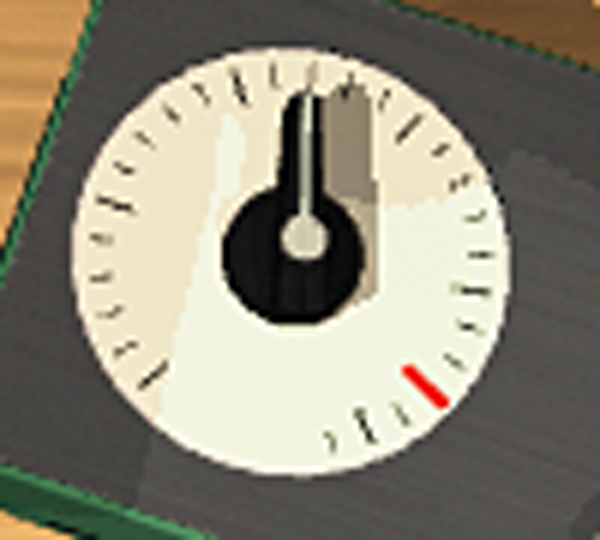

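The crop shows the nose at about pixel (341.2,170.3) and the hub dot at (340.8,194.5). The plate, buttons and red line all agree to within 2 mm. Next I'll check IK along the arc.

```bash
cat >> h.py <<'E'
C=np.array([.5703,-.0493]); GREEN=np.array([.4573,-.1751]); RL=-133.4
def ori(a):
    x=np.array([*u(a),0]);z=np.array([0,0,-1.]);return np.column_stack([x,np.cross(z,x),z])
def pose(phi,off,z,flip=0,r=.042):  # off: from pointer centre line, ccw side
    return np.array([*(C+r*u(phi)+off*u(phi+90)),z]),ori(phi+flip)
E
python3 - <<'E'
from h import *
n=ray((341.2,170.3),.156);print(ang(n-C),np.linalg.norm(n-C), ray((340.8,194.5),.156)-C)
print(np.round(ctrl.current_eef_rot(),2))
for f in(0,180):
    for p in(0,-45,-90,-134):
        q=ctrl.ik(*pose(p,.019,.137,f)); print(f,p,None if q is None else np.round(q))
E
```

```text
-2.9537409982403897 0.053299107543570555 [ 1.39559673e-05 -1.63388612e-03]
[[ 0.93  0.37 -0.  ]
 [ 0.37 -0.93  0.  ]
 [ 0.   -0.   -1.  ]]
0 0 [-8. 32. 84. -0. 64. 82.]
0 -45 [-12.  32.  83.  -0.  64. 123.]
0 -90 [-15.  31.  86.  -0.  63. 165.]
0 -134 [ -16.   28.   91.   -0.   60. -152.]
180 0 [ -8.  32.  84.  -0.  64. -98.]
180 -45 [-12.  32.  83.  -0.  64. -57.]
180 -90 [-15.  31.  86.  -0.  63. -15.]
180 -134 [-16.  28.  91.  -0.  60.  28.]
```

```bash
python3 - <<'E'
from h import *
ctrl.command_gripper(0.0)
p=ctrl.current_tool_pos();ctrl.move_l([p[0],p[1],.32],vel=.2)
ctrl.goto(*pose(-2,.045,.28,180))
a,o=pose(-2,.045,.138,180); ctrl.move_l(a,vel=.15)
print(ctrl.current_tool_pos(),a,ctrl.current_contact_force())
hit=ctrl.move_l(pose(-2,.012,.138,180)[0],vel=.02,contact_N=2)
t=ctrl.current_tool_pos();print(hit,t,"off",(t[:2]-C)@u(88),ctrl.current_contact_force(),ctrl.current_t())
cv2.imwrite("pics/a.png",cv2.resize(ctrl.read_camera("top")[130:280,270:450],None,fx=4,fy=4))
E
```

```text
[ 0.61439469 -0.00589459  0.13885826] [ 0.61384489 -0.00579319  0.138     ] [-0.46012826  0.67259586 -0.03103054]
True [ 0.61263736 -0.03611962  0.13771375] off 0.014649901647074156 [-0.12028026  0.08007846  0.16457842] 7.1167
```

View pics/a.png

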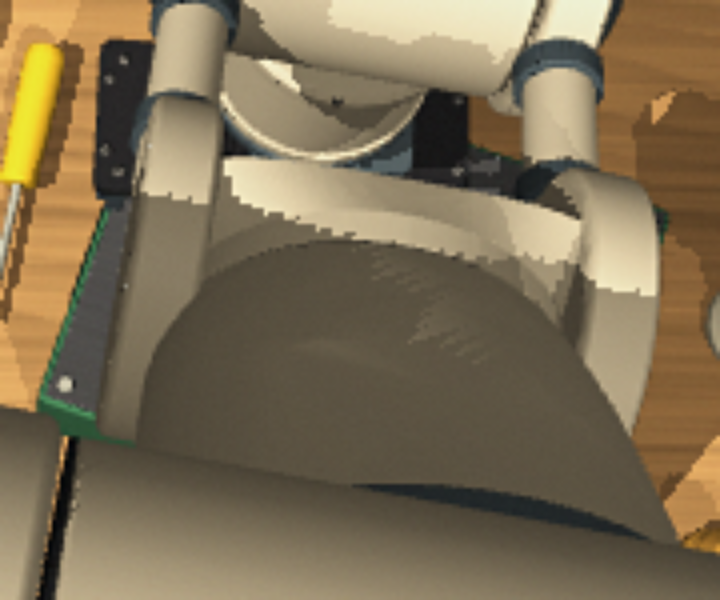

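The arm hides the dial from above. Contact came 14.6 mm off the pointer line, so I'll orbit to about 12° short of the red line and then back off to look.

```bash
cat >> h.py <<'E'
def orbit(a0,a1,off,z=.138,vel=.03,step=6):
    for p in np.linspace(a0,a1,int(np.ceil(abs(a1-a0)/step))+1)[1:]:
        a,o=pose(p,off,z,180); ctrl.move_l(a,vel=vel,ori=o)
        t=ctrl.current_tool_pos(); print("%.0f off %.4f r %.4f F"%(p,(t[:2]-C)@u(p+90),(t[:2]-C)@u(p)),np.round(ctrl.current_contact_force(),1))
E
python3 - <<'E'
from h import *
orbit(-2,RL+12,.0146)
p=RL+12
print(ctrl.current_t())
cv2.imwrite("pics/s1.png",cv2.resize(ctrl.read_camera("side")[120:250,210:350],None,fx=4,fy=4))
cv2.imwrite("pics/t1.png",ctrl.read_camera("top"))
E
```

```text
-8 off 0.0148 r 0.0418 F [ 0.3  3.1 -0.6]
-14 off 0.0148 r 0.0420 F [ 1.4  2.8 -1.6]
-20 off 0.0147 r 0.0421 F [ 3.2  2.6 -1.6]
-26 off 0.0147 r 0.0422 F [ 3.7  2.1 -1.1]
-32 off 0.0147 r 0.0423 F [ 3.7  0.9 -0.9]
-38 off 0.0147 r 0.0424 F [ 3.9  2.  -1. ]
-44 off 0.0148 r 0.0425 F [ 4.9  1.6 -1.3]
-50 off 0.0148 r 0.0426 F [ 4.8 -0.3 -0.8]
-56 off 0.0149 r 0.0427 F [ 5.8 -0.  -1.2]
-62 off 0.0150 r 0.0427 F [ 5.3 -1.8 -0.8]
-68 off 0.0150 r 0.0428 F [ 5.3 -1.2 -0.6]
-74 off 0.0151 r 0.0428 F [ 5.7 -3.1 -1. ]
-80 off 0.0151 r 0.0429 F [ 4.6 -3.1 -0.1]
-86 off 0.0152 r 0.0429 F [ 5.9 -4.  -0.2]
-92 off 0.0152 r 0.0428 F [ 5.  -4.7  0.8]
-98 off 0.0153 r 0.0429 F [ 3.5 -5.3  0.4]
-103 off 0.0153 r 0.0428 F [ 4.4 -4.7  0.3]
-109 off 0.0153 r 0.0428 F [ 2.4 -6.   0. ]
-115 off 0.0152 r 0.0427 F [ 2.7 -6.2  0.6]
-121 off 0.0152 r 0.0427 F [ 1.7 -6.6 -0.2]
13.3333
```

View pics/s1.png

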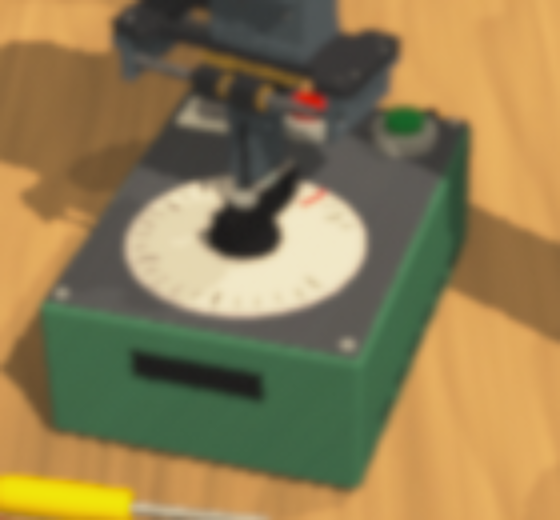

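The side view shows the pointer nose near crop (293,168), a few degrees short of the red line at (315,195). I'll back off, clear the view and measure from above.

```bash
python3 - <<'E'
from h import *
p=RL+12
ctrl.move_l(pose(p,.035,.138,180)[0],vel=.08); a,o=pose(p,.035,.25,180); ctrl.move_l(a,vel=.2)
ctrl.goto([.33,-.45,.30],o); print(ctrl.current_t())
im=ctrl.read_camera("top")
cv2.imwrite("pics/t2.png",cv2.resize(im[155:245,290:390],None,fx=6,fy=6,interpolation=cv2.INTER_CUBIC))
E
```

```text
16.1333
```

View pics/t2.png

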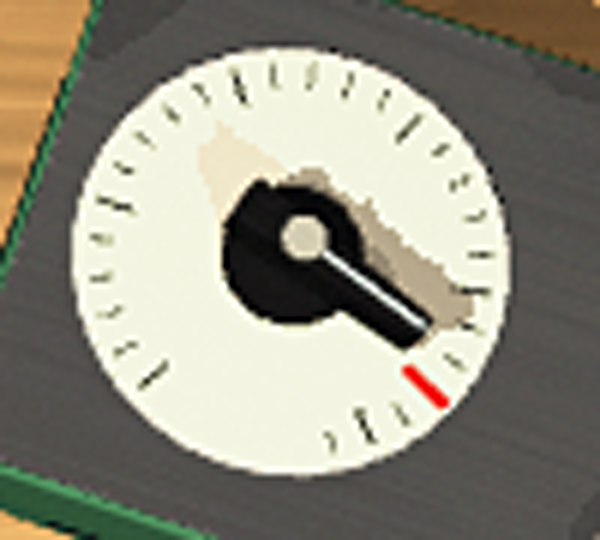

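The white line now runs from crop (305,237) to (425,328). The red line is at (408,369) to (443,404), so a bit more turn is needed.

```bash
cat >> h.py <<'E'
cp=lambda x,y,z:ray((290+(x+.5)/6-.5,155+(y+.5)/6-.5),z)
E
python3 - <<'E'
from h import *
d=cp(305,237,.156);n=cp(425,328,.156);r1=cp(408,369,.122);r2=cp(443,404,.122)
print(d-C,ang(n-d),ang(n-C),ang(n-(d*.5+C*.5)),np.linalg.norm(n-C),np.linalg.norm(n-d)); print("red",ang(r1-C),ang(r2-C),ang((r1+r2)/2-C),np.linalg.norm(r1-C))
E
```

```text
[ 0.00089887 -0.00082413] -126.99392494449788 -125.6761793166417 -126.33423150196063 0.05278233541871524 0.052651023555415816
red -132.42378754962314 -133.02814032109265 -132.76571607685162 0.058508692457833356
```

```bash
python3 - <<'E'
from h import *
p=RL+12
ctrl.goto(*pose(p,.035,.25,180)); ctrl.move_l(pose(p,.035,.138,180)[0],vel=.12)
ctrl.move_l(pose(p,.0150,.138,180)[0],vel=.04)
orbit(p,p-6.6,.0146,vel=.015,step=2.2)
p-=6.6
ctrl.move_l(pose(p,.035,.138,180)[0],vel=.08); a,o=pose(p,.035,.25,180); ctrl.move_l(a,vel=.2)
ctrl.goto([.33,-.45,.30],o); print(ctrl.current_t())
im=ctrl.read_camera("top")
cv2.imwrite("pics/t3.png",cv2.resize(im[155:245,290:390],None,fx=6,fy=6,interpolation=cv2.INTER_CUBIC))
E
```

```text
-124 off 0.0151 r 0.0419 F [ 3.6 -2.4 -1. ]
-126 off 0.0151 r 0.0419 F [ 4.5 -2.6 -1. ]
-128 off 0.0149 r 0.0419 F [ 4.7 -1.9  0.6]
23.0083
```

View pics/t3.png

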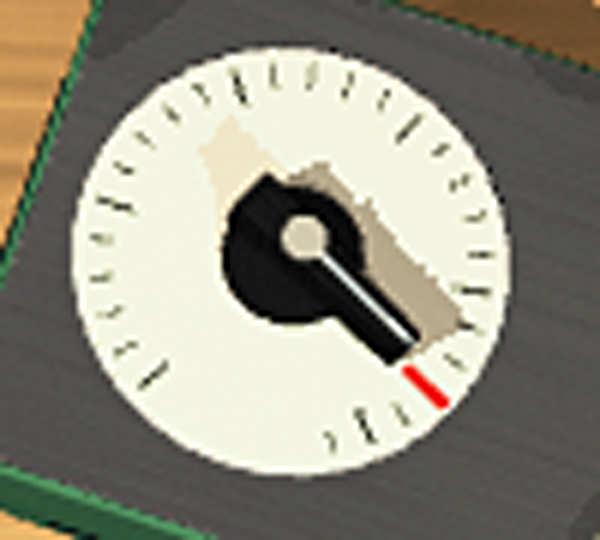

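```bash
python3 - <<'E'
from h import *
d=cp(305,237,.156);n=cp(412,343,.156)
a=ang(n-d);b=ang(n-C);m=(a+b)/2;print("pointer",a,b,"red -132.9")
assert abs(m+132.9)<2.5
x=-17.9
ctrl.goto([*GREEN,.24],ori(x+90) if ctrl.ik([*GREEN,.24],ori(x+90)) is not None and abs(ctrl.ik([*GREEN,.24],ori(x+90))[5])<120 else ori(x-90))
print(np.round(ctrl.current_q()))
ctrl.move_l([*GREEN,.150],vel=.12); print(ctrl.current_tool_pos(),ctrl.current_contact_force())
for z in (.142,.140,.138,.1365,.1352):
    h=ctrl.move_l([*GREEN,z],vel=.01,contact_N=25); ctrl.sleep(.3)
    f=ctrl.current_contact_force();print(z,h,ctrl.current_tool_pos(),np.round(f,1))
    if h: break
E
```

```text
pointer -134.80570977582812 -133.48067880761744 red -132.9
[-28.  16.  93.  -0.  71. -10.]
[ 0.45763889 -0.17550235  0.15052506] [-0.09075695  0.83395974 -0.09918533]
0.142 False [ 0.45725677 -0.17505719  0.14202088] [-1.   0.6  2.6]
0.14 False [ 0.45734578 -0.17511906  0.14003653] [-0.6  1.5  3.7]
0.138 False [ 0.45735738 -0.17513789  0.13804877] [-1.  -0.1  4.8]
0.1365 False [ 0.45737055 -0.17514573  0.13656475] [-1.1  1.   5. ]
0.1352 True [ 0.45738225 -0.17512999  0.13612442] [-3.9  2.2 16.5]
```

The button bottomed out, with 16.5 N against the 6 N needed. I'll lift clear and take a last look.

```bash
python3 - <<'E'
from h import *
ctrl.move_l([*GREEN,.25],vel=.12); ctrl.goto([.33,-.45,.30],ctrl.current_eef_rot()); ctrl.sleep(.3)
print(ctrl.current_t(),ctrl.current_contact_force())
cv2.imwrite("pics/t4.png",cv2.resize(ctrl.read_camera("top")[80:290,170:520],None,fx=2.2,fy=2.2,interpolation=cv2.INTER_CUBIC))
E
```

```text
31.375 [ 0.63671776  0.05564067 -0.48626973]
```

View pics/t4.png

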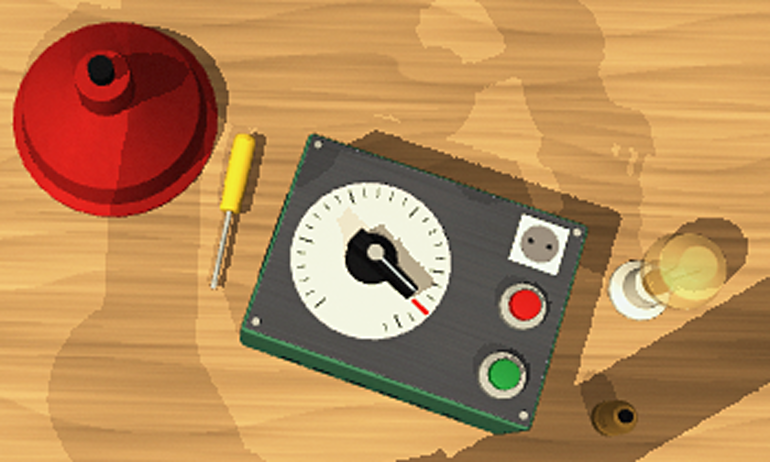

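The pointer's white line runs from (376,252) to (414,293), in line with the red line at (420,307). Both buttons are up and the surrounding objects have not moved.

```bash
python3 -c "
from bench import ctrl
print(ctrl.sign_off())"
```

```text
the job is handed in; nothing more can be done
None
```

The dial was pushed round to within about 1–2° of the red line, the green button was pressed fully down and released, nothing else was disturbed, and the job was handed in at about 31 s of the 61 s allowed (no verdict was returned).

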